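# Make up two touch-up kits

### The job

Make up the two touch-up kits: the red tray gets the small red paint tin and the tall yellow cup, the blue tray gets the white bottle with the blue cap and the wide green cup, each thing standing upright in a compartment of its own. The yellow cup stands nested in the green one: lift it straight out before you move the green cup. Leave the little all-white bottle and the dark bottle with the red cap where they stand.

Things in the scene. Friction and masses are not known exactly. Their poses are not given: they have to be found in the camera images.
- red_tin_mid (a point): centre, half-way up, of the small red paint tin (closed), 58 mm across, 58 mm high, about 0.16 kg, loose; z axis up through the lid; grasp round the side
- capped_bottle_mid (a point): centre, half-way up, of the white plastic bottle with a blue screw cap, 51 mm across, 125 mm high, about 0.18 kg, loose; z axis up; its straight body reaches to about 85 mm above its foot
- tall_cup_mid (a point): centre, half-way up, of the tall yellow open cup, 105 mm high, 43 mm across at the foot, 53 mm at the rim, wall 2.5 mm, about 0.06 kg, loose; z axis up. At the start it stands loosely nested in the wide green cup, on that cup's inner floor (4 mm above its foot), so that its upper 49 mm stand out above the green rim: grasp it round there and lift it straight up
- wide_cup_mid (a point): centre, half-way up, of the wide green open cup, 60 mm high, 52 mm across at the foot, 62 mm at the rim, wall 2.5 mm, about 0.09 kg, loose; z axis up. Stands on the table with the yellow cup in it at the start; grasp it round the outside once it is empty
- red_tray: fixed open steel kit tray, painted red, 96 x 188 x 15 mm (x, y, z), walls 4 mm, split by one 4 mm divider into two equal compartments of 88 x 88 mm with dark liners. Origin: centre of its underside; y along the length; compartment centres at y = +46 and y = -46 mm, x = 0; compartment floor 4 mm above the origin
- blue_tray: fixed open steel kit tray, painted blue, 96 x 188 x 15 mm (x, y, z), walls 4 mm, split by one 4 mm divider into two equal compartments of 88 x 88 mm with dark liners. Origin: centre of its underside; y along the length; compartment centres at y = +46 and y = -46 mm, x = 0; compartment floor 4 mm above the origin
- small_bottle_mid (a point): centre, half-way up, of the little white bottle with a white cap, 35 mm across, 85 mm high, loose; not part of a kit, to be left where it stands
- dark_bottle_mid (a point): centre, half-way up, of the dark bottle with a red cap, 57 mm across, 128 mm high, loose; not part of a kit, to be left where it stands
Things that resemble listed ones, but are neither listed nor needed, are in the scene too. What is shaped like the part that bears capped_bottle_mid but orange or pink is not meant. Leave any brown or pink look-alike of the part that bears wide_cup_mid alone.

How it is judged:
By the outcome, as a careful person would: the job done as asked, in the order asked, and still so for the second after the job is handed in, with the robot touching nothing.
It also fails if it takes over 109 s, if anything falls off the work surface, if the arm or the gripper's body presses on something with over 40 N, if the wrist force passes 120 N, or if a joint passes its speed limit or range.

### The arm

A 7-joint arm with a two-finger parallel gripper is mounted at the origin on a cart in front of the work surface, level with it; the furniture and walls round the work are solid. World frame = base frame: x ahead of the robot, y to its left, z up, the work surface at z = 0. Lengths are in mm, angles in degrees, forces in N, time in s.
With the tool pointing down it reaches from about 400 to 850 mm from the base axis. Payload 6.9 kg.
Tool frame: the origin (TCP) lies midway between the tips of the shut fingers; the grasp point (between the pads) lies behind it (bot.hold_point_z is the z of the grasp point in the tool frame, in mm); z points along the fingers, y is the line along which they close (so a half turn about z gives the same grasp; the last joint's range is limited). The gripper opens to 85 mm and grips with 20 to 120 N. Pads are 22 mm wide; open, the fingers measure 114 mm over their backs; the gripper's body (76 mm by 85 mm) begins 54 mm behind the grasp point. The pads swing forward as they close: fully open they stand 13 mm farther back than shut.
Start: joints at [-62.71, 29.078, -13.613, 85.955, 7.202, 65.827, -8.869], TCP at [226.493, 582.504, 198.675] pointing down, gripper open.
Joint ranges: [-176.47, 176.47], [-13.61, 117.27], [-81.72, 77.17], [0.22, 143.17], [-87.28, 267.28], [10, 112.55], [-165.47, 165.47]. Speed limits (degrees/s): [136.94, 136.94, 180, 180, 180, 180, 180].

### API

Orientations are given as [roll, pitch, yaw] about the fixed x, y, z axes, in that order (R = Rz(yaw) Ry(pitch) Rx(roll)).
In Python, from bench import bot gives the robot as it stands.
- The arm moves only by the shell command python3 -m jog 'ROWS' [OPENING]. ROWS is JSON, a list of rows, each an object with "xyz": the shift along the tool's x, y, z in mm, a list of three; "turn": the turn, a rotation vector about the tool's x, y, z in degrees, a list of three. In form: [{"xyz": [tx, ty, tz], "turn": [rx, ry, rz]}, ...]. A call has exactly 10 rows; each row shifts and turns the commanded pose from where the row before left it, along the tool's axes as they then stand; what a row does not reach is not made up. A row lasts 1/8 s, in which the tool goes at most 62.5 mm and 10.7 degrees, less where a joint would pass 70% of its speed; a pose out of reach is approached as far as the arm can. A call is refused whole if a number of a shift passes 62.5 or a number of a turn 10.7, either way. A call with a gripper value outside its range is refused whole. OPENING is the closure, from 0 (fully open) to 1 (shut), set as the call begins (- or left out, the last holds). The fingers move at their own pace and stop on an object; the grip force is fixed at half the most. Time passes only in rows, so rows that do not move let the fingers close, or fill a call up. It gives the time, the measured TCP pose, the force, the opening and the grip force at its end, in the units of the state.
- bot.sense(): the state, without advancing time (a new reading comes with each control period).
- bot.capture(name): name is "side" or "top"; returns (picture, depth): 384x512x3 uint8, red, green, blue; 384x512 float32, mm along the optical axis (not along the pixel's ray), 0 where there is no reading.
- bot.camera_info(name): a dict with "camera_matrix" (3x3 intrinsics, pixels), "R" (3x3) and "t" (3): a world point X has camera coordinates R X + t. Camera axes: x right, y down, z forward; pixel columns grow to the right and rows downward; lengths in mm; the calibration is good to about 2 mm. A picture is of the moment at which its call begins. camera_info takes no time and is no camera call.
- bot.hand_in(): hands the job in; it is judged then, once.
Trained networks look in the newest picture that a camera, given by its name, has taken for a name from the list of things; names that differ only in an ending like _2 or _b are one class to them, and where a whole thing is asked for, a point or a joint stands for the part that bears it (a point fixed in the world has none). Each returns a list of dicts, best first, with "confidence" (0 to 1); they miss things now and then, are a little off and sometimes report something else, mostly with a low value. They report only what shows in the picture. A call takes as long as a camera call. They do not tell look-alikes from the thing itself.
- bot.cut_out(camera, query): "region" (384x512 bool, what is visible of it) and "location" ([row, column] in pixels, amid what is visible of it).
- bot.place_of(camera, query): "location" ([row, column] in pixels: a listed point, or the origin of a listed thing).
The state is a dict: "time_s": time; "joints": joint angles; "dq": joint speeds; "joint_torque": joint torques, N m; "ee_pos": TCP position; "tool_rot": TCP orientation; "force": force on the tool from outside, world axes, zero at the start; "moment": the same for the moment, N m; "opening": opening from 0.0 (shut) to 1.0 (fully open); "gripper_force": force on a finger pad.
Only numpy, scipy, OpenCV 4.12 (cv2) and the standard library are available. Lean on these libraries where they do the work, as an engineer would, in place of code of your own. Each camera call takes 0.05 s, during which the arm holds its last target. There are 200 camera calls.

## Working session

There is one attempt and no reset: what is moved stays moved. The work goes in short steps, Python scripts to look and compute and a shell command to move; the robot and the scene stay as the last step left them, time stands still between calls to the robot, and variables do not carry over. Pictures are saved under pics/ and viewed, at most 16 in all, crops included, and the job is handed in when it is done.

```bash
ls; mkdir -p pics
python3 - <<'E'
from bench import bot
import cv2,numpy as np
print(bot.sense(), bot.hold_point_z)
for c in("side","top"):
    p,d=bot.capture(c); cv2.imwrite(f"pics/{c}0.png",p[:,:,::-1]); np.savez(f"{c}0.npz",p=p,d=d)
    i=bot.camera_info(c);print(c,i)
    for q in["red_tin_mid","capped_bottle_mid","tall_cup_mid","wide_cup_mid","red_tray","blue_tray","small_bottle_mid","dark_bottle_mid"]:
        K=np.array(i["camera_matrix"]);R=np.array(i["R"]);t=np.array(i["t"])
        for r in bot.place_of(c,q):
            v,u=r["location"]; ray=R.T@np.linalg.inv(K)@[u,v,1]; o=-R.T@t
            zz={"red_tin_mid":29,"capped_bottle_mid":62.5,"tall_cup_mid":56.5,"wide_cup_mid":30,"small_bottle_mid":42,"dark_bottle_mid":64}.get(q,0)
            X=o+ray*(zz-o[2])/ray[2]
            print(c,q,round(r["confidence"],2),[round(v),round(u)],X.round())
E
```

```text
pics
{'time_s': 0.0, 'joints': array([-62.70796309,  29.1246524 , -13.60813499,  86.00799496,
         7.20282908,  65.82923162,  -8.86800114]), 'dq': array([ 0.07889873,  0.05403986, -0.0339495 , -0.04401124,  0.08100331,
       -0.08992928,  0.08443526]), 'joint_torque': array([-7.34190598e-04, -6.20587921e+01, -2.18692616e+00, -2.49660677e+01,
        1.26965114e-02,  1.16996438e-02, -1.03348771e-05]), 'ee_pos': array([226.3802814 , 581.95050105, 197.84303279]), 'tool_rot': array([-1.79897039e+02,  3.47115855e-03,  1.58754387e+02]), 'force': array([-0.28139601,  0.70749818,  0.05792896]), 'moment': array([0.00596365, 0.00047726, 0.02283083]), 'gripper_force': 0.0, 'opening': 1.000149855458645} -18.700000000000003
side {'camera_matrix': array([[367.67452019,   0.        , 258.45525989],
       [  0.        , 367.67452019, 188.72996294],
       [  0.        ,   0.        ,   1.        ]]), 'R': array([[ 0.83558261, -0.54921206,  0.01295447],
       [-0.27449428, -0.43781531, -0.85613705],
       [ 0.47587245,  0.7118173 , -0.51658643]]), 't': array([-462.29374421,  197.86572816,  67
[... 1167 characters left out ...]
, 201] [687. 166.  29.]
top red_tin_mid 0.24 [196, 260] [566.  15.  29.]
top capped_bottle_mid 0.93 [176, 144] [603. 294.  62.]
top capped_bottle_mid 0.59 [206, 214] [534. 123.  62.]
top tall_cup_mid 0.65 [194, 259] [566.  16.  56.]
top wide_cup_mid 0.61 [198, 332] [ 564. -163.   30.]
top wide_cup_mid 0.57 [180, 300] [608. -83.  30.]
top wide_cup_mid 0.56 [198, 262] [560.   9.  30.]
top red_tray 0.81 [251, 168] [423. 245.   0.]
top blue_tray 0.63 [251, 351] [ 433. -217.    0.]
top small_bottle_mid 0.48 [152, 329] [ 676. -154.   42.]
top small_bottle_mid 0.3 [177, 146] [604. 298.  42.]
top dark_bottle_mid 0.98 [187, 392] [ 589. -300.   64.]
top dark_bottle_mid 0.27 [175, 144] [605. 295.  64.]
```

View pics/top0.png

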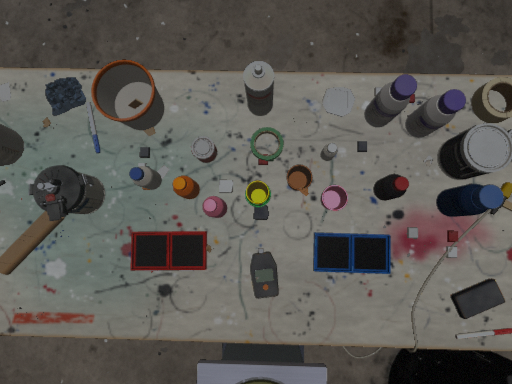

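View pics/side0.png

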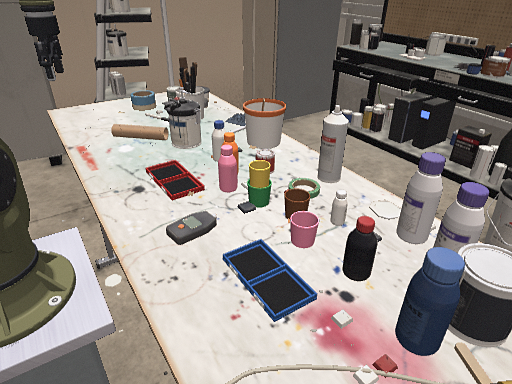

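The top view shows the white bottle with blue cap at (col 144, row 176). Its look-alikes are orange at (184,186) and pink at (214,206). The yellow cup in the green one is at (258,192), with look-alikes brown at (299,178) and pink at (333,197). The red tin is at (203,148), the red tray at (169,251) and the blue tray at (352,253). In the side view the tin at (264,160) shows red, the bottle is at (218,140) and the nested cups are at (260,183).

```bash
cat > h.py <<'E'
import numpy as np,cv2
from bench import bot
from scipy.optimize import least_squares
def cloud(c,d):
    i=bot.camera_info(c);K=np.array(i["camera_matrix"]);R=np.array(i["R"]);t=np.array(i["t"])
    v,u=np.mgrid[:384,:512]; P=np.stack([(u-K[0,2])/K[0,0]*d,(v-K[1,2])/K[1,1]*d,d],-1)
    X=(P-t)@R; X[d<=0]=np.nan; return X
def circ(X,xy,z0,z1,r,rad=None):
    m=(X[:,2]>z0)&(X[:,2]<z1)&(np.hypot(X[:,0]-xy[0],X[:,1]-xy[1])<r)
    Q=X[m]
    if len(Q)<8: return None
    f=lambda p:np.hypot(Q[:,0]-p[0],Q[:,1]-p[1])-(p[2] if rad is None else rad)
    s=least_squares(f,list(xy)+([30] if rad is None else []),loss="soft_l1",f_scale=2)
    return s.x.round(1),len(Q),np.abs(s.fun).mean().round(1)
E
python3 - <<'E'
from h import *
S=np.load("side0.npz");T=np.load("top0.npz")
A=cloud("side",S["d"]);B=cloud("top",T["d"])
a=A.reshape(-1,3);b=B.reshape(-1,3)
for n,xy,z0,z1,rad in[("bottle",(603,294),15,80,25.5),("tin",(680,160),8,52,29),("yellow",(565,16),70,104,25.7),("green",(565,16),25,55,30),("orange",(570,195),15,80,25.5),("pinkb",(540,127),15,80,25.5),("brown",(610,-83),25,55,30),("pinkc",(562,-166),25,55,30),("smallw",(680,-150),10,50,17.5),("dark",(588,-300),15,80,28.5)]:
    print(n,circ(a,xy,z0,z1,50,rad),"top:",circ(b,xy,z0,z1,50,rad))
    for X in(a,b):
        m=np.hypot(X[:,0]-xy[0],X[:,1]-xy[1])<40; q=X[m]; zt=np.nanpercentile(q[:,2],98); w=q[q[:,2]>zt-6]; print("   top z",zt.round(),w[:,:2].mean(0).round(1))
for nm,lo,col in(("red",(423,245),0),("blue",(433,-217),2)):
  for X,P in((A,S["p"]),(B,T["p"])):
    p=P.astype(int);o=[k for k in range(3) if k!=col]
    m=(p[...,col]>p[...,o].max(-1)+50)&(np.abs(X[...,0]-lo[0])<80)&(np.abs(X[...,1]-lo[1])<125)&(X[...,2]>3)&(X[...,2]<30)
    r=cv2.minAreaRect(X[m][:,:2].astype(np.float32)); print(nm,m.sum(),r,np.median(X[m][:,2]))
t=T["p"];s=S["p"]
f=lambda im:cv2.resize(im,(400,400),interpolation=cv2.INTER_CUBIC)
im=np.hstack([f(t[120:230,120:230]),f(s[110:220,195:305])])
cv2.imwrite("pics/crop.png",im[:,:,::-1])
# heightmap other obstacles
q=np.vstack([a,b]);q=q[(q[:,2]>25)&(q[:,2]<400)&(q[:,0]>380)&(q[:,0]<800)&(np.abs(q[:,1])<480)]
g={}
for x,y,z in q: k=(int(x//50)*50,int(y//50)*50); g.setdefault(k,[]).append(z)
print({k:int(max(v)) for k,v in sorted(g.items()) if len(v)>4})
E
```

```text
bottle (array([602., 294.]), 182, np.float64(1.3)) top: (array([602.7, 295.5]), 181, np.float64(0.4))
   top z 126.0 [598.6 289. ]
   top z 126.0 [601.5 293.8]
tin (array([678.5, 158. ]), 99, np.float64(1.0)) top: (array([679.9, 158.6]), 95, np.float64(0.9))
   top z 60.0 [676.2 153.4]
   top z 60.0 [679.3 158. ]
yellow (array([566.1,  18.5]), 338, np.float64(1.5)) top: (array([564.3,  18.8]), 71, np.float64(1.3))
   top z 110.0 [565.1  17.6]
   top z 110.0 [567.6  19.7]
green (array([566.7,  19.8]), 222, np.float64(1.1)) top: (array([557.3,  18.1]), 69, np.float64(4.5))
   top z 110.0 [565.1  17.6]
   top z 110.0 [567.6  19.7]
orange (array([579.3, 195.1]), 56, np.float64(0.8)) top: (array([580.8, 196.4]), 122, np.float64(0.3))
   top z 127.0 [578.  190.1]
   top z 127.0 [581.1 194.6]
pinkb (array([533.7, 123. ]), 400, np.float64(0.9)) top: (array([534.7, 124.4]), 81, np.float64(0.3))
   top z 126.0 [530.3 118.8]
   top z 127.0 [533.7 123.7]
brown (array([608.5, -81.3]), 386, np.float64(2.0)) top: (array([607.2, -76.9]), 109, np.float64(1.5))
   top z 62.0 [608.4 -80.6]
   top z 61.
[... 1546 characters left out ...]
50, 400): 218, (550, 450): 193, (600, -500): 128, (600, -450): 127, (600, -350): 130, (600, -300): 130, (600, -150): 61, (600, -100): 63, (600, -50): 63, (600, 150): 93, (600, 250): 128, (600, 300): 127, (600, 400): 139, (600, 450): 141, (650, -500): 126, (650, -450): 128, (650, -200): 88, (650, -150): 87, (650, 100): 61, (650, 150): 62, (700, -500): 127, (700, -450): 190, (700, -400): 191, (700, -300): 134, (700, 100): 60, (700, 150): 61, (700, 250): 172, (700, 300): 138, (700, 350): 136, (750, -450): 190, (750, -400): 192, (750, -350): 202, (750, -300): 203, (750, -250): 137, (750, -50): 185, (750, 0): 199, (750, 50): 176, (750, 250): 181, (750, 300): 138, (750, 350): 137, (750, 400): 136}
```

View pics/crop.png

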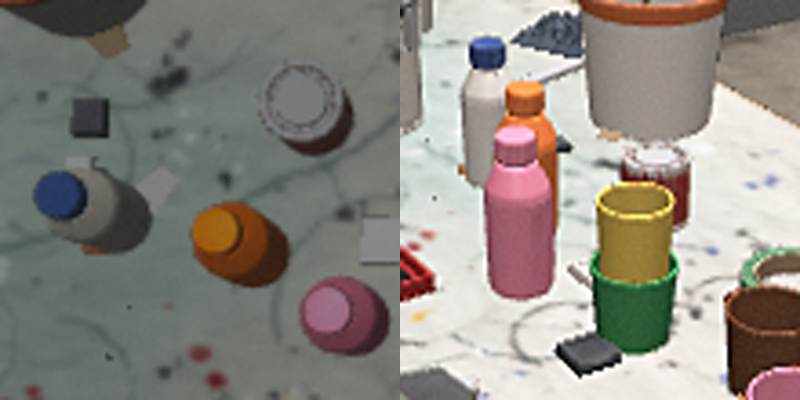

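The crop confirms it. The white body with the blue cap is the leftmost bottle; orange and pink are the look-alikes. The small red tin has a grey lid, and the yellow cup stands in the green one, apart from the brown and pink cups. The world positions agree in both cameras: bottle (602,295), tin (679,158), cups (566,19), red tray (425,241), blue tray (429,-218). I set out for the yellow cup with tool yaw 180.

```bash
python3 -m jog '[{"xyz":[0,0,-25],"turn":[0,0,-10.6]},{"xyz":[0,0,-25],"turn":[0,0,-10.6]},{"xyz":[-28,-47,0],"turn":[0,0,0]},{"xyz":[-28,-47,0],"turn":[0,0,0]},{"xyz":[-28,-47,0],"turn":[0,0,0]},{"xyz":[-28,-47,0],"turn":[0,0,0]},{"xyz":[-28,-47,0],"turn":[0,0,0]},{"xyz":[-28,-47,0],"turn":[0,0,0]},{"xyz":[-28,-47,0],"turn":[0,0,0]},{"xyz":[-28,-47,0],"turn":[0,0,0]}]' 0
python3 -m jog '[{"xyz":[-29,-47,0],"turn":[0,0,0]},{"xyz":[-29,-47,0],"turn":[0,0,0]},{"xyz":[-29,-47,0],"turn":[0,0,0]},{"xyz":[-29,-46,0],"turn":[0,0,0]},{"xyz":[0,0,30],"turn":[0,0,0]},{"xyz":[0,0,40],"turn":[0,0,0]},{"xyz":[0,0,30],"turn":[0,0,0]},{"xyz":[0,0,0],"turn":[0,0,0]},{"xyz":[0,0,0],"turn":[0,0,0]},{"xyz":[0,0,0],"turn":[0,0,0]}]' 0
```

```text
time_s: 2.15
ee_pos: [451.0, 204.8, 249.0]
tool_rot: [180.0, 0.0, 180.0]
force: [0.7, 0.4, 0.6]
opening: 1.003
gripper_force: 0.0
time_s: 3.4
ee_pos: [567.0, 19.4, 150.3]
tool_rot: [180.0, 0.2, 180.0]
force: [-0.7, 0.8, 0.0]
opening: 0.997
gripper_force: 0.0
```

```bash
python3 -m jog '[{"xyz":[1,0,20],"turn":[0,0,0]},{"xyz":[0,0,25],"turn":[0,0,0]},{"xyz":[0,0,25],"turn":[0,0,0]},{"xyz":[0,0,14],"turn":[0,0,0]},{"xyz":[0,0,0],"turn":[0,0,0]},{"xyz":[0,0,0],"turn":[0,0,0]},{"xyz":[0,0,0],"turn":[0,0,0]},{"xyz":[0,0,0],"turn":[0,0,0]},{"xyz":[0,0,0],"turn":[0,0,0]},{"xyz":[0,0,0],"turn":[0,0,0]}]' 0
python3 -m jog '[{"xyz":[0,0,0],"turn":[0,0,0]},{"xyz":[0,0,0],"turn":[0,0,0]},{"xyz":[0,0,0],"turn":[0,0,0]},{"xyz":[0,0,0],"turn":[0,0,0]},{"xyz":[0,0,0],"turn":[0,0,0]},{"xyz":[0,0,0],"turn":[0,0,0]},{"xyz":[0,0,0],"turn":[0,0,0]},{"xyz":[0,0,0],"turn":[0,0,0]},{"xyz":[0,0,0],"turn":[0,0,0]},{"xyz":[0,0,0],"turn":[0,0,0]}]' 1
python3 - <<'E'
from h import *
p,d=bot.capture("side");cv2.imwrite("pics/g1.png",cv2.resize(p[100:240,180:340],(640,560))[:,:,::-1])
E
```

```text
time_s: 4.65
ee_pos: [565.1, 19.2, 64.7]
tool_rot: [-180.0, 0.0, 180.0]
force: [-0.3, -0.5, 0.6]
opening: 1.0
gripper_force: 0.0
time_s: 5.9
ee_pos: [565.6, 19.2, 65.5]
tool_rot: [-180.0, 0.1, 180.0]
force: [-1.2, -0.6, 5.7]
opening: 0.579
gripper_force: 61.2
```

View pics/g1.png

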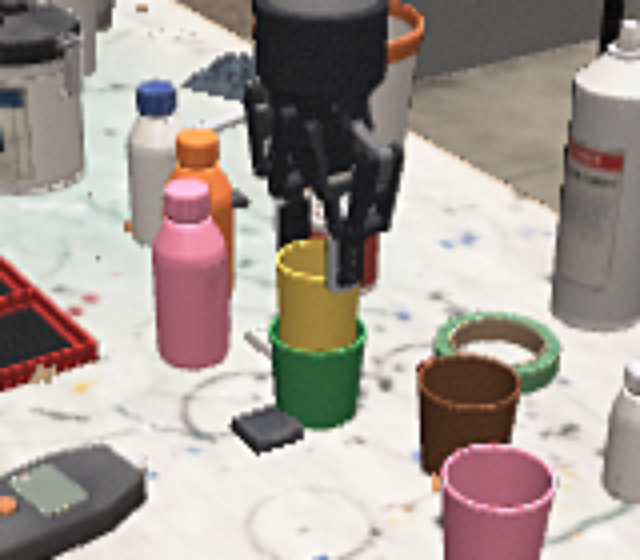

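The yellow cup is held at its upper part, just above the green rim. Next is the straight lift.

```bash
python3 -m jog '[{"xyz":[0,0,-8],"turn":[0,0,0]},{"xyz":[0,0,-12],"turn":[0,0,0]},{"xyz":[0,0,-15],"turn":[0,0,0]},{"xyz":[0,0,-20],"turn":[0,0,0]},{"xyz":[0,0,-20],"turn":[0,0,0]},{"xyz":[0,0,-25],"turn":[0,0,0]},{"xyz":[0,0,-25],"turn":[0,0,0]},{"xyz":[0,0,-25],"turn":[0,0,0]},{"xyz":[0,0,-15],"turn":[0,0,0]},{"xyz":[0,0,0],"turn":[0,0,0]}]' 1
python3 - <<'E'
from h import *
p,d=bot.capture("side");cv2.imwrite("pics/g2.png",cv2.resize(p[60:240,180:340],(480,540))[:,:,::-1])
E
```

```text
time_s: 7.2
ee_pos: [565.6, 19.3, 230.9]
tool_rot: [180.0, 0.1, 180.0]
force: [0.1, 0.3, -0.8]
opening: 0.582
gripper_force: 62.1
```

View pics/g2.png

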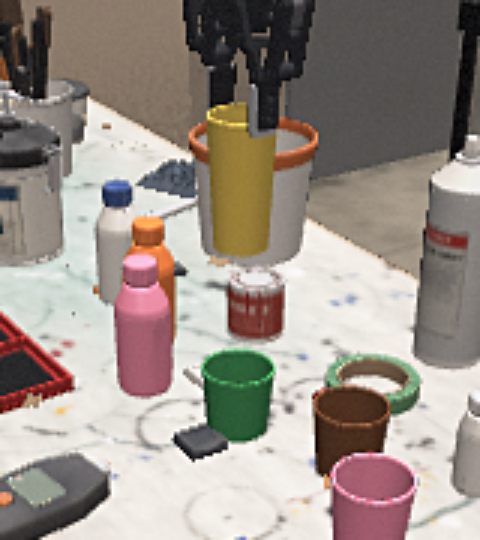

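The yellow cup is clear and upright, and the green one stayed in place. I carry it to the far compartment of the red tray.

```bash
python3 -m jog '[{"xyz":[16,30,0],"turn":[0,0,0]},{"xyz":[25,47,0],"turn":[0,0,0]},{"xyz":[25,47,0],"turn":[0,0,0]},{"xyz":[25,47,0],"turn":[0,0,0]},{"xyz":[25,47,0],"turn":[0,0,0]},{"xyz":[16,30,0],"turn":[0,0,0]},{"xyz":[10,20,0],"turn":[0,0,0]},{"xyz":[0,0,40],"turn":[0,0,0]},{"xyz":[0,0,40],"turn":[0,0,0]},{"xyz":[0,0,40],"turn":[0,0,0]}]' 1
python3 -m jog '[{"xyz":[0,0,20],"turn":[0,0,0]},{"xyz":[0,0,10],"turn":[0,0,0]},{"xyz":[0,0,6],"turn":[0,0,0]},{"xyz":[0,0,3],"turn":[0,0,0]},{"xyz":[0,0,2],"turn":[0,0,0]},{"xyz":[0,0,2],"turn":[0,0,0]},{"xyz":[0,0,0],"turn":[0,0,0]},{"xyz":[0,0,0],"turn":[0,0,0]},{"xyz":[0,0,0],"turn":[0,0,0]},{"xyz":[0,0,0],"turn":[0,0,0]}]' 1
python3 - <<'E'
from h import *
p,d=bot.capture("side");cv2.imwrite("pics/g3.png",cv2.resize(p[60:220,110:270],(560,560))[:,:,::-1])
E
```

```text
time_s: 8.5
ee_pos: [422.5, 286.9, 107.6]
tool_rot: [-180.0, -0.1, 180.0]
force: [1.2, 0.4, -1.2]
opening: 0.581
gripper_force: 62.1
time_s: 9.75
ee_pos: [423.3, 287.4, 66.7]
tool_rot: [180.0, 0.0, 180.0]
force: [0.3, 0.3, -1.4]
opening: 0.58
gripper_force: 62.3
```

View pics/g3.png

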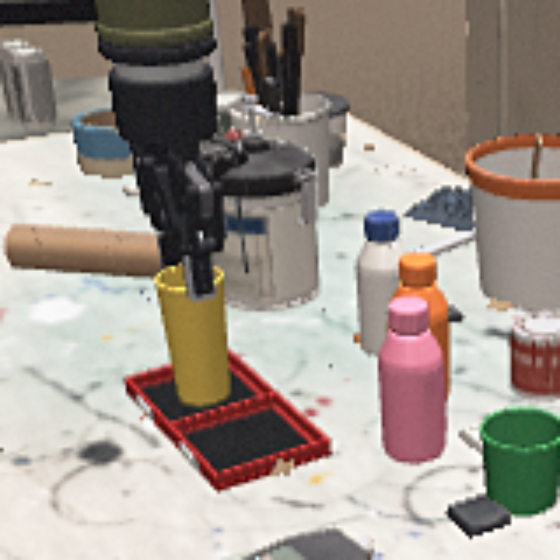

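The cup is over its compartment and just above the floor. I lower it the last bit and release.

```bash
python3 -m jog '[{"xyz":[0,0,1],"turn":[0,0,0]},{"xyz":[0,0,0.5],"turn":[0,0,0]},{"xyz":[0,0,0],"turn":[0,0,0]},{"xyz":[0,0,0.5],"turn":[0,0,0]},{"xyz":[0,0,0],"turn":[0,0,0]},{"xyz":[0,0,0],"turn":[0,0,0]},{"xyz":[0,0,0],"turn":[0,0,0]},{"xyz":[0,0,0],"turn":[0,0,0]},{"xyz":[0,0,0],"turn":[0,0,0]},{"xyz":[0,0,0],"turn":[0,0,0]}]' 1
```

```text
time_s: 11.05
ee_pos: [423.8, 287.4, 65.4]
tool_rot: [180.0, 0.1, 179.9]
force: [-1.3, -0.9, 9.4]
opening: 0.582
gripper_force: 63.2
```

```bash
python3 -m jog '[{"xyz":[0,0,0],"turn":[0,0,0]},{"xyz":[0,0,0],"turn":[0,0,0]},{"xyz":[0,0,0],"turn":[0,0,0]},{"xyz":[0,0,0],"turn":[0,0,0]},{"xyz":[0,0,-15],"turn":[0,0,0]},{"xyz":[0,0,-20],"turn":[0,0,0]},{"xyz":[0,0,-30],"turn":[0,0,0]},{"xyz":[0,0,-35],"turn":[0,0,0]},{"xyz":[0,0,-35],"turn":[0,0,0]},{"xyz":[0,0,-20],"turn":[0,0,0]}]' 0.2
python3 -m jog '[{"xyz":[-25,-13,0],"turn":[0,0,0]},{"xyz":[-40,-20,0],"turn":[0,0,0]},{"xyz":[-40,-20,0],"turn":[0,0,0]},{"xyz":[-40,-20,0],"turn":[0,0,0]},{"xyz":[-40,-20,0],"turn":[0,0,0]},{"xyz":[-40,-20,0],"turn":[0,0,0]},{"xyz":[-30,-16,0],"turn":[0,0,0]},{"xyz":[0,0,40],"turn":[0,0,0]},{"xyz":[0,0,40],"turn":[0,0,0]},{"xyz":[0,0,40],"turn":[0,0,0]}]' 0
python3 - <<'E'
from h import *
p,d=bot.capture("side");A=cloud("side",d).reshape(-1,3)
q,e=bot.capture("top");B=cloud("top",e).reshape(-1,3)
print("tin",circ(A,(679,158),8,52,45,29),circ(B,(679,158),8,52,45,29))
print("green",circ(A,(566,19),25,55,45,30),"yellow",circ(A,(423,287),60,105,45,25))
m=np.hypot(B[:,0]-423,B[:,1]-287)<40;print(np.nanpercentile(B[m][:,2],99))
cv2.imwrite("pics/g4.png",cv2.resize(p[60:220,130:300],(595,560))[:,:,::-1])
E
```

```text
time_s: 12.3
ee_pos: [423.6, 287.8, 222.7]
tool_rot: [179.9, 0.2, 180.0]
force: [0.8, -0.4, -0.1]
opening: 0.802
gripper_force: 0.0
time_s: 13.55
ee_pos: [678.2, 158.1, 99.7]
tool_rot: [180.0, 0.0, 179.9]
force: [1.0, 0.4, 0.1]
opening: 0.996
gripper_force: 0.0
tin (array([678.6, 157.7]), 251, np.float64(1.3)) (array([680.1, 158.5]), 86, np.float64(1.0))
green (array([565.8,  18.2]), 364, np.float64(2.0)) yellow (array([425.3, 286.7]), 324, np.float64(1.3))
nan
  return np.nanmean(a, axis, out=out, keepdims=keepdims)
```

View pics/g4.png

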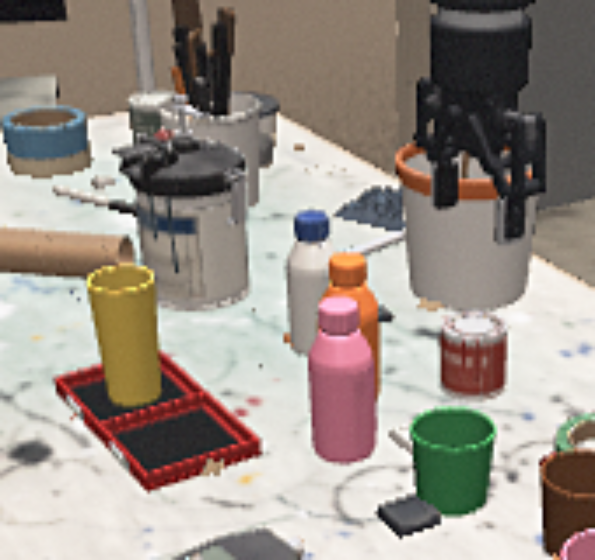

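The yellow cup stands upright in the red tray, and the gripper is above the tin. I descend and grasp it.

```bash
python3 -m jog '[{"xyz":[-1,0,25],"turn":[0,0,0]},{"xyz":[0,0,25],"turn":[0,0,0]},{"xyz":[0,0,22],"turn":[0,0,0]},{"xyz":[0,0,14],"turn":[0,0,0]},{"xyz":[0,0,0],"turn":[0,0,0]},{"xyz":[0,0,0],"turn":[0,0,0]},{"xyz":[0,0,0],"turn":[0,0,0]},{"xyz":[0,0,0],"turn":[0,0,0]},{"xyz":[0,0,0],"turn":[0,0,0]},{"xyz":[0,0,0],"turn":[0,0,0]}]' 0
python3 -m jog '[{"xyz":[0,0,0],"turn":[0,0,0]},{"xyz":[0,0,0],"turn":[0,0,0]},{"xyz":[0,0,0],"turn":[0,0,0]},{"xyz":[0,0,0],"turn":[0,0,0]},{"xyz":[0,0,0],"turn":[0,0,0]},{"xyz":[0,0,0],"turn":[0,0,0]},{"xyz":[0,0,0],"turn":[0,0,0]},{"xyz":[0,0,0],"turn":[0,0,0]},{"xyz":[0,0,0],"turn":[0,0,0]},{"xyz":[0,0,0],"turn":[0,0,0]}]' 1
```

```text
time_s: 14.9
ee_pos: [679.2, 158.1, 13.7]
tool_rot: [-180.0, 0.0, 180.0]
force: [0.3, 0.3, 0.7]
opening: 0.999
gripper_force: 0.0
time_s: 16.15
ee_pos: [679.3, 158.0, 14.5]
tool_rot: [-180.0, 0.0, 179.9]
force: [-1.9, -0.8, 5.4]
opening: 0.614
gripper_force: 62.0
```

```bash
python3 -m jog '[{"xyz":[0,0,-8],"turn":[0,0,0]},{"xyz":[0,0,-15],"turn":[0,0,0]},{"xyz":[0,0,-25],"turn":[0,0,0]},{"xyz":[0,0,-30],"turn":[0,0,0]},{"xyz":[0,0,-35],"turn":[0,0,0]},{"xyz":[0,0,-35],"turn":[0,0,0]},{"xyz":[0,0,-30],"turn":[0,0,0]},{"xyz":[0,0,-15],"turn":[0,0,0]},{"xyz":[0,0,0],"turn":[0,0,0]},{"xyz":[0,0,0],"turn":[0,0,0]}]' 1
python3 -m jog '[{"xyz":[20,3,0],"turn":[0,0,0]},{"xyz":[35,5,0],"turn":[0,0,0]},{"xyz":[40,6,0],"turn":[0,0,0]},{"xyz":[40,6,0],"turn":[0,0,0]},{"xyz":[40,6,0],"turn":[0,0,0]},{"xyz":[40,6,0],"turn":[0,0,0]},{"xyz":[25,4,0],"turn":[0,0,0]},{"xyz":[12.5,1.5,0],"turn":[0,0,0]},{"xyz":[0,0,30],"turn":[0,0,0]},{"xyz":[0,0,40],"turn":[0,0,0]}]' 1
python3 - <<'E'
from h import *
p,d=bot.capture("side");cv2.imwrite("pics/g5.png",cv2.resize(p[60:220,110:270],(560,560))[:,:,::-1])
E
```

```text
time_s: 17.4
ee_pos: [678.5, 157.9, 205.2]
tool_rot: [-180.0, -0.1, 180.0]
force: [-0.5, -0.3, -1.4]
opening: 0.609
gripper_force: 62.9
time_s: 18.65
ee_pos: [427.8, 196.0, 136.2]
tool_rot: [179.9, 0.1, 179.9]
force: [0.4, 0.5, -1.2]
opening: 0.614
gripper_force: 62.9
```

View pics/g5.png

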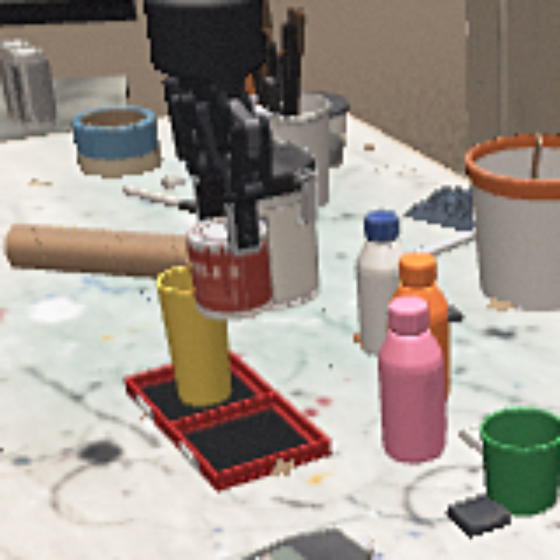

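The tin hangs upright over the near compartment, so I lower it.

```bash
python3 -m jog '[{"xyz":[0,-2,30],"turn":[0,0,0]},{"xyz":[0,0,35],"turn":[0,0,0]},{"xyz":[0,0,25],"turn":[0,0,0]},{"xyz":[0,0,13],"turn":[0,0,0]},{"xyz":[0,0,7],"turn":[0,0,0]},{"xyz":[0,0,4],"turn":[0,0,0]},{"xyz":[0,0,2],"turn":[0,0,0]},{"xyz":[0,0,0],"turn":[0,0,0]},{"xyz":[0,0,0],"turn":[0,0,0]},{"xyz":[0,0,0],"turn":[0,0,0]}]' 1
```

```text
time_s: 19.95
ee_pos: [426.8, 193.9, 20.9]
tool_rot: [180.0, 0.0, 180.0]
force: [-0.2, -0.5, -0.5]
opening: 0.611
gripper_force: 63.5
```

```bash
python3 -m jog '[{"xyz":[0,0,1],"turn":[0,0,0]},{"xyz":[0,0,0.5],"turn":[0,0,0]},{"xyz":[0,0,0.5],"turn":[0,0,0]},{"xyz":[0,0,0.5],"turn":[0,0,0]},{"xyz":[0,0,0],"turn":[0,0,0]},{"xyz":[0,0,0],"turn":[0,0,0]},{"xyz":[0,0,0],"turn":[0,0,0]},{"xyz":[0,0,0],"turn":[0,0,0]},{"xyz":[0,0,0],"turn":[0,0,0]},{"xyz":[0,0,0],"turn":[0,0,0]}]' 1
```

```text
time_s: 21.2
ee_pos: [426.7, 193.9, 18.4]
tool_rot: [180.0, 0.0, 180.0]
force: [-1.3, -1.0, 4.6]
opening: 0.61
gripper_force: 64.2
```

```bash
python3 -m jog '[{"xyz":[0,0,0],"turn":[0,0,0]},{"xyz":[0,0,0],"turn":[0,0,0]},{"xyz":[0,0,0],"turn":[0,0,0]},{"xyz":[0,0,0],"turn":[0,0,0]},{"xyz":[0,0,-15],"turn":[0,0,0]},{"xyz":[0,0,-25],"turn":[0,0,0]},{"xyz":[0,0,-40],"turn":[0,0,0]},{"xyz":[0,0,-45],"turn":[0,0,0]},{"xyz":[0,0,-45],"turn":[0,0,0]},{"xyz":[0,0,-30],"turn":[0,0,0]}]' 0.15
python3 -m jog '[{"xyz":[-20,12,0],"turn":[0,0,0]},{"xyz":[-35,20,0],"turn":[0,0,0]},{"xyz":[-40,23,0],"turn":[0,0,0]},{"xyz":[-40,23,0],"turn":[0,0,0]},{"xyz":[-26,15,0],"turn":[0,0,0]},{"xyz":[-15,8,0],"turn":[0,0,0]},{"xyz":[0,0,20],"turn":[0,0,0]},{"xyz":[0,0,20],"turn":[0,0,0]},{"xyz":[0,0,0],"turn":[0,0,0]},{"xyz":[0,0,0],"turn":[0,0,0]}]' 0
python3 - <<'E'
from h import *
p,d=bot.capture("side");A=cloud("side",d).reshape(-1,3)
for n,xy,z0,z1,r in(("bottle",(602,295),15,80,25.5),("orange",(580,196),15,80,25.5),("tin",(426,194),15,55,29),("yellow",(424,287),60,105,25)): print(n,circ(A,xy,z0,z1,42,r))
cv2.imwrite("pics/g6.png",cv2.resize(p[60:220,110:270],(560,560))[:,:,::-1])
E
```

```text
time_s: 22.45
ee_pos: [427.0, 194.0, 220.4]
tool_rot: [179.9, 0.1, 180.0]
force: [0.1, 0.1, 0.2]
opening: 0.848
gripper_force: 0.0
time_s: 23.7
ee_pos: [603.0, 294.9, 178.9]
tool_rot: [180.0, 0.0, 180.0]
force: [-0.6, 0.7, 0.3]
opening: 1.001
gripper_force: 0.0
bottle (array([602. , 294.3]), 181, np.float64(1.3))
orange (array([579.4, 195.1]), 58, np.float64(0.7))
tin (array([426. , 195.7]), 283, np.float64(1.1))
yellow (array([425.2, 286.8]), 327, np.float64(1.2))
```

View pics/g6.png

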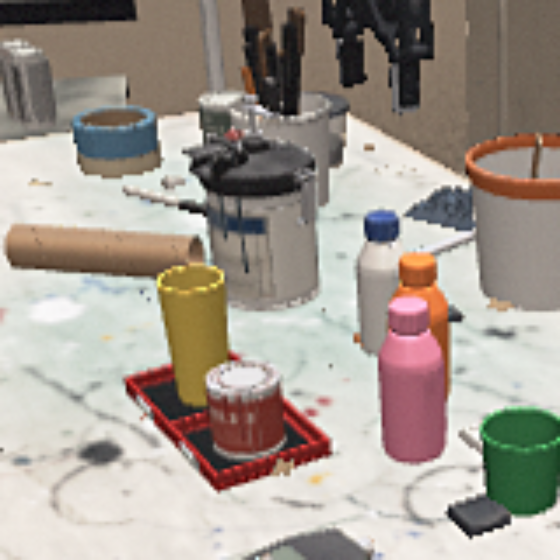

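The red kit is done, with both pieces upright. The gripper is above the white bottle with the blue cap; I descend and grasp it.

```bash
python3 -m jog '[{"xyz":[0,0,20],"turn":[0,0,0]},{"xyz":[0,0,30],"turn":[0,0,0]},{"xyz":[0,0,30],"turn":[0,0,0]},{"xyz":[0,0,20],"turn":[0,0,0]},{"xyz":[0,0,12],"turn":[0,0,0]},{"xyz":[0,0,7],"turn":[0,0,0]},{"xyz":[0,0,0],"turn":[0,0,0]},{"xyz":[0,0,0],"turn":[0,0,0]},{"xyz":[0,0,0],"turn":[0,0,0]},{"xyz":[0,0,0],"turn":[0,0,0]}]' 0
python3 -m jog '[{"xyz":[0,0,0],"turn":[0,0,0]},{"xyz":[0,0,0],"turn":[0,0,0]},{"xyz":[0,0,0],"turn":[0,0,0]},{"xyz":[0,0,0],"turn":[0,0,0]},{"xyz":[0,0,0],"turn":[0,0,0]},{"xyz":[0,0,0],"turn":[0,0,0]},{"xyz":[0,0,0],"turn":[0,0,0]},{"xyz":[0,0,0],"turn":[0,0,0]},{"xyz":[0,0,0],"turn":[0,0,0]},{"xyz":[0,0,0],"turn":[0,0,0]}]' 1
```

```text
time_s: 25.0
ee_pos: [602.9, 294.8, 59.6]
tool_rot: [180.0, 0.0, 180.0]
force: [0.1, -0.7, -0.1]
opening: 1.001
gripper_force: 0.0
time_s: 26.25
ee_pos: [603.1, 294.6, 59.6]
tool_rot: [-180.0, 0.0, 179.9]
force: [0.7, -2.4, 5.7]
opening: 0.389
gripper_force: 54.3
```

Run:
```python
from h import *
p,d=bot.capture("side");print(bot.sense()["opening"])
cv2.imwrite("pics/g7.png",cv2.resize(p[80:180,170:270],(600,600),interpolation=2)[:,:,::-1])
```

```text
0.3918098760078004
```

View pics/g7.png

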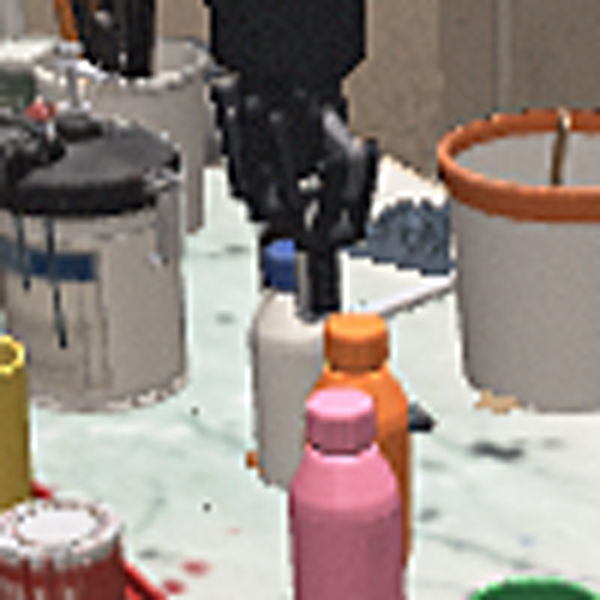

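Run:
```python
from h import *
for c in("side","top"):
    p,d=bot.capture(c);X=cloud(c,d);P=p.astype(int)
    near=(np.abs(X[...,0]-603)<20)&(np.abs(X[...,1]-295)<65)&(X[...,2]>10)
    for y0 in range(255,340,6):
        s=near&(np.abs(X[...,1]-y0-3)<3); z=X[s][:,2]
        if len(z)>3:
            o=np.argsort(z); print(c,y0,[(int(X[s][k][0]),int(z[k]),tuple(map(int,P[s][k]))) for k in o[:: max(1,len(o)//5)]])
```

```text
side 255 [(604, 123, (20, 21, 23)), (608, 248, (31, 34, 37)), (603, 306, (62, 62, 48)), (607, 341, (64, 64, 47)), (597, 376, (64, 64, 48)), (586, 430, (52, 52, 39))]
side 261 [(595, 69, (146, 148, 143)), (594, 142, (35, 36, 38)), (583, 248, (33, 31, 33)), (591, 274, (122, 121, 121)), (586, 354, (67, 66, 46)), (586, 422, (48, 48, 34))]
side 267 [(590, 24, (154, 136, 131)), (594, 77, (158, 149, 144)), (596, 121, (40, 38, 39)), (591, 165, (33, 32, 38)), (592, 209, (35, 35, 37)), (585, 419, (51, 50, 37))]
side 273 [(583, 11, (157, 143, 138)), (586, 57, (161, 154, 147)), (603, 87, (229, 210, 195)), (593, 129, (125, 119, 113)), (588, 191, (39, 38, 42)), (585, 416, (44, 40, 30))]
side 279 [(584, 22, (161, 151, 144)), (585, 91, (220, 209, 198)), (594, 99, (165, 158, 154)), (586, 163, (28, 25, 31)), (589, 198, (72, 73, 77)), (588, 414, (36, 34, 26))]
side 285 [(583, 93, (217, 205, 195)), (587, 101, (229, 217, 207)), (594, 110, (35, 53, 96)), (589, 119, (43, 55, 87)), (588, 127, (117, 134, 192)), (590, 411, (79, 78, 56))]
side 291 [(583, 97, (196, 185, 175)), (590, 109, (32, 45, 79)), (586, 11
[... 3231 characters left out ...]
1, 481, (82, 85, 67)), (613, 488, (74, 74, 48)), (606, 490, (79, 79, 51)), (603, 492, (80, 79, 51)), (597, 494, (75, 77, 49)), (593, 500, (27, 27, 16))]
top 327 [(621, 480, (96, 100, 87)), (615, 484, (70, 70, 44)), (609, 488, (74, 76, 47)), (605, 489, (25, 26, 17)), (600, 491, (27, 28, 19)), (600, 494, (29, 32, 19))]
top 333 [(614, 479, (31, 31, 20)), (613, 481, (26, 29, 19)), (612, 482, (29, 32, 24)), (610, 483, (32, 32, 22)), (610, 484, (26, 27, 17)), (611, 485, (30, 29, 20)), (609, 487, (27, 28, 17))]
top 339 [(621, 468, (49, 50, 41)), (620, 472, (50, 53, 45)), (619, 473, (27, 27, 18)), (617, 474, (34, 33, 22)), (618, 476, (29, 29, 22)), (616, 478, (30, 30, 21)), (617, 479, (36, 36, 25))]
```

The pads sit on the bottle's shoulder (opening 0.39), higher than intended. I open, lower in small steps while watching the force, and regrip.

```bash
python3 -m jog '[{"xyz":[0,0,0],"turn":[0,0,0]},{"xyz":[0,0,0],"turn":[0,0,0]},{"xyz":[0,0,0],"turn":[0,0,0]},{"xyz":[0,0,0],"turn":[0,0,0]},{"xyz":[0,0,0],"turn":[0,0,0]},{"xyz":[0,0,2],"turn":[0,0,0]},{"xyz":[0,0,2],"turn":[0,0,0]},{"xyz":[0,0,1],"turn":[0,0,0]},{"xyz":[0,0,0],"turn":[0,0,0]},{"xyz":[0,0,0],"turn":[0,0,0]}]' 0.1
python3 - <<'E'
from h import *
p,d=bot.capture("side");X=cloud("side",d)
print("bottle",circ(X.reshape(-1,3),(602,295),15,80,42,25.5))
cv2.imwrite("pics/g8.png",cv2.resize(p[80:180,170:270],(600,600),interpolation=2)[:,:,::-1])
E
```

```text
time_s: 27.65
ee_pos: [602.8, 294.7, 54.2]
tool_rot: [180.0, 0.0, 180.0]
force: [0.1, 0.7, 0.5]
opening: 0.906
gripper_force: 0.0
bottle (array([602.4, 294.6]), 179, np.float64(1.4))
```

View pics/g8.png

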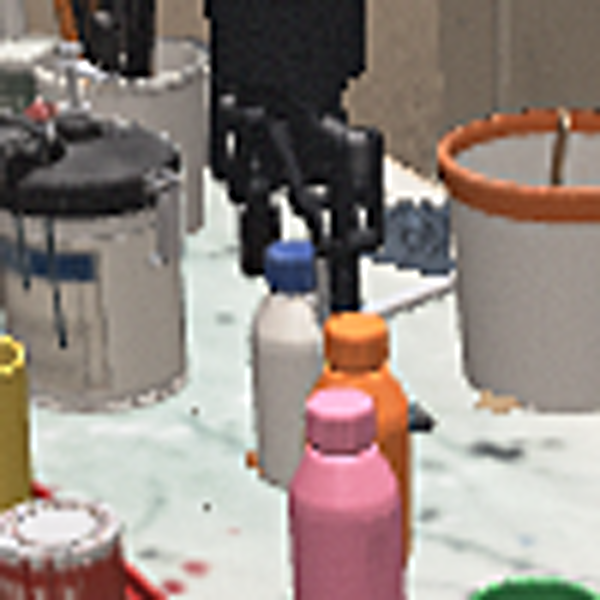

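There is plenty of room above the cap, and the fingertips are at about z 88, so I go 24 mm lower.

```bash
python3 -m jog '[{"xyz":[0,0,4],"turn":[0,0,0]},{"xyz":[0,0,5],"turn":[0,0,0]},{"xyz":[0,0,5],"turn":[0,0,0]},{"xyz":[0,0,5],"turn":[0,0,0]},{"xyz":[0,0,5],"turn":[0,0,0]},{"xyz":[0,0,0],"turn":[0,0,0]},{"xyz":[0,0,0],"turn":[0,0,0]},{"xyz":[0,0,0],"turn":[0,0,0]},{"xyz":[0,0,0],"turn":[0,0,0]},{"xyz":[0,0,0],"turn":[0,0,0]}]' 0.1
python3 -m jog '[{"xyz":[0,0,0],"turn":[0,0,0]},{"xyz":[0,0,0],"turn":[0,0,0]},{"xyz":[0,0,0],"turn":[0,0,0]},{"xyz":[0,0,0],"turn":[0,0,0]},{"xyz":[0,0,0],"turn":[0,0,0]},{"xyz":[0,0,0],"turn":[0,0,0]},{"xyz":[0,0,0],"turn":[0,0,0]},{"xyz":[0,0,0],"turn":[0,0,0]},{"xyz":[0,0,0],"turn":[0,0,0]},{"xyz":[0,0,0],"turn":[0,0,0]}]' 1
```

```text
time_s: 28.95
ee_pos: [602.8, 294.7, 30.3]
tool_rot: [180.0, 0.0, 180.0]
force: [-0.5, 0.5, -0.0]
opening: 0.899
gripper_force: 0.0
time_s: 30.2
ee_pos: [603.2, 294.7, 30.7]
tool_rot: [180.0, 0.1, 179.9]
force: [0.5, -0.7, 5.5]
opening: 0.552
gripper_force: 61.9
```

```bash
python3 -m jog '[{"xyz":[0,0,-8],"turn":[0,0,0]},{"xyz":[0,0,-15],"turn":[0,0,0]},{"xyz":[0,0,-25],"turn":[0,0,0]},{"xyz":[0,0,-30],"turn":[0,0,0]},{"xyz":[0,0,-30],"turn":[0,0,0]},{"xyz":[0,0,-30],"turn":[0,0,0]},{"xyz":[0,0,-20],"turn":[0,0,0]},{"xyz":[0,0,-12],"turn":[0,0,0]},{"xyz":[0,0,0],"turn":[0,0,0]},{"xyz":[0,0,0],"turn":[0,0,0]}]' 1
python3 -m jog '[{"xyz":[8,-26,0],"turn":[0,0,0]},{"xyz":[15,-48,0],"turn":[0,0,0]},{"xyz":[15,-48,0],"turn":[0,0,0]},{"xyz":[15,-48,0],"turn":[0,0,0]},{"xyz":[15,-48,0],"turn":[0,0,0]},{"xyz":[15,-48,0],"turn":[0,0,0]},{"xyz":[15,-48,0],"turn":[0,0,0]},{"xyz":[15,-48,0],"turn":[0,0,0]},{"xyz":[15,-48,0],"turn":[0,0,0]},{"xyz":[15,-48,0],"turn":[0,0,0]}]' 1
python3 -m jog '[{"xyz":[12,-42,0],"turn":[0,0,0]},{"xyz":[12,-38,0],"turn":[0,0,0]},{"xyz":[7,-20,0],"turn":[0,0,0]},{"xyz":[0,0,25],"turn":[0,0,0]},{"xyz":[0,0,40],"turn":[0,0,0]},{"xyz":[0,0,25],"turn":[0,0,0]},{"xyz":[0,0,0],"turn":[0,0,0]},{"xyz":[0,0,0],"turn":[0,0,0]},{"xyz":[0,0,0],"turn":[0,0,0]},{"xyz":[0,0,0],"turn":[0,0,0]}]' 1
python3 - <<'E'
from h import *
p,d=bot.capture("side");X=cloud("side",d)
cv2.imwrite("pics/g9.png",cv2.resize(p[160:340,200:400],(600,540),interpolation=2)[:,:,::-1])
E
```

```text
time_s: 31.45
ee_pos: [602.2, 294.4, 199.2]
tool_rot: [-180.0, -0.1, 180.0]
force: [1.0, 0.8, -2.1]
opening: 0.555
gripper_force: 61.9
time_s: 32.7
ee_pos: [458.3, -164.5, 199.5]
tool_rot: [180.0, -0.1, 180.0]
force: [0.6, -0.4, -2.3]
opening: 0.552
gripper_force: 62.0
time_s: 33.95
ee_pos: [428.8, -263.4, 111.0]
tool_rot: [-180.0, 0.1, 180.0]
force: [-0.5, -0.6, -1.5]
opening: 0.551
gripper_force: 62.2
```

View pics/g9.png

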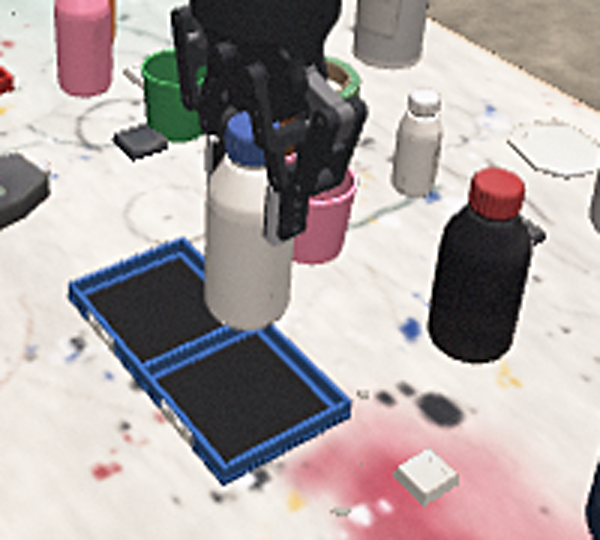

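The bottle hangs upright over the far compartment of the blue tray, so I lower it.

```bash
python3 -m jog '[{"xyz":[0,0,15],"turn":[0,0,0]},{"xyz":[0,0,25],"turn":[0,0,0]},{"xyz":[0,0,18],"turn":[0,0,0]},{"xyz":[0,0,9],"turn":[0,0,0]},{"xyz":[0,0,5],"turn":[0,0,0]},{"xyz":[0,0,2],"turn":[0,0,0]},{"xyz":[0,0,1],"turn":[0,0,0]},{"xyz":[0,0,0],"turn":[0,0,0]},{"xyz":[0,0,0],"turn":[0,0,0]},{"xyz":[0,0,0],"turn":[0,0,0]}]' 1
```

```text
time_s: 35.25
ee_pos: [428.4, -263.2, 35.3]
tool_rot: [-180.0, 0.0, 180.0]
force: [0.3, 0.5, -0.4]
opening: 0.553
gripper_force: 62.2
```

```bash
python3 -m jog '[{"xyz":[0,0,0.5],"turn":[0,0,0]},{"xyz":[0,0,0.5],"turn":[0,0,0]},{"xyz":[0,0,0],"turn":[0,0,0]},{"xyz":[0,0,0],"turn":[0,0,0]},{"xyz":[0,0,0],"turn":[0,0,0]},{"xyz":[0,0,0],"turn":[0,0,0]},{"xyz":[0,0,0],"turn":[0,0,0]},{"xyz":[0,0,0],"turn":[0,0,0]},{"xyz":[0,0,0],"turn":[0,0,0]},{"xyz":[0,0,0],"turn":[0,0,0]}]' 1
```

```text
time_s: 36.5
ee_pos: [428.8, -263.3, 34.6]
tool_rot: [-180.0, 0.1, 180.0]
force: [-0.1, 1.0, 5.4]
opening: 0.555
gripper_force: 62.8
```

```bash
python3 -m jog '[{"xyz":[0,0,0],"turn":[0,0,0]},{"xyz":[0,0,0],"turn":[0,0,0]},{"xyz":[0,0,0],"turn":[0,0,0]},{"xyz":[0,0,0],"turn":[0,0,0]},{"xyz":[0,0,-15],"turn":[0,0,0]},{"xyz":[0,0,-25],"turn":[0,0,0]},{"xyz":[0,0,-35],"turn":[0,0,0]},{"xyz":[0,0,-40],"turn":[0,0,0]},{"xyz":[0,0,-35],"turn":[0,0,0]},{"xyz":[0,0,-20],"turn":[0,0,0]}]' 0.2
python3 -m jog '[{"xyz":[-12,26,0],"turn":[0,0,0]},{"xyz":[-20,41,0],"turn":[0,0,0]},{"xyz":[-22,45,0],"turn":[0,0,0]},{"xyz":[-22,45,0],"turn":[0,0,0]},{"xyz":[-22,45,0],"turn":[0,0,0]},{"xyz":[-20,41,0],"turn":[0,0,0]},{"xyz":[-12,25,0],"turn":[0,0,0]},{"xyz":[-7,14,0],"turn":[0,0,0]},{"xyz":[0,0,35],"turn":[0,0,0]},{"xyz":[0,0,40],"turn":[0,0,0]}]' 0
python3 - <<'E'
from h import *
p,d=bot.capture("side");A=cloud("side",d).reshape(-1,3)
for n,xy,z0,z1,r in(("green",(566,19),25,55,30),("bottle",(428,-263),20,85,25.5)): print(n,circ(A,xy,z0,z1,42,r))
cv2.imwrite("pics/g10.png",cv2.resize(p[100:340,160:400],(600,600),interpolation=2)[:,:,::-1])
E
```

```text
time_s: 37.75
ee_pos: [428.7, -263.4, 206.1]
tool_rot: [-179.9, 0.1, 180.0]
force: [0.3, 0.0, -0.0]
opening: 0.803
gripper_force: 0.0
time_s: 39.0
ee_pos: [566.0, 17.9, 128.9]
tool_rot: [-180.0, 0.1, 179.9]
force: [-0.1, -0.7, -1.1]
opening: 0.997
gripper_force: 0.0
green (array([565.9,  18.2]), 362, np.float64(2.2))
bottle (array([ 427.9, -263. ]), 742, np.float64(0.5))
```

View pics/g10.png

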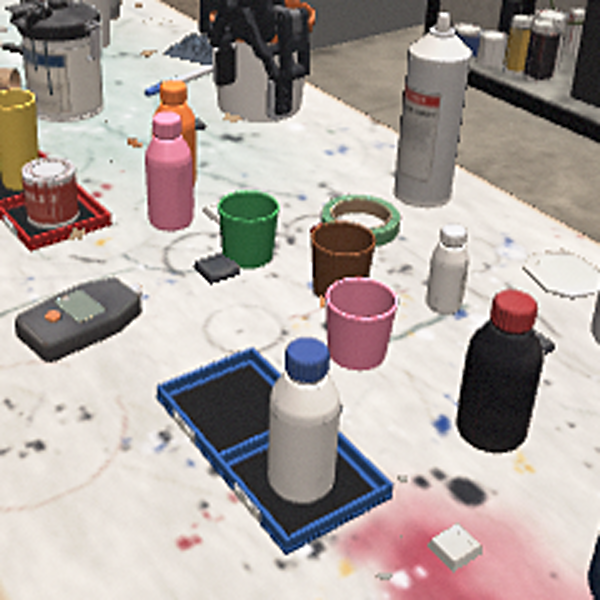

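The bottle stands upright in the blue tray, and the empty green cup is below the gripper. I grasp it.

```bash
python3 -m jog '[{"xyz":[0,1,30],"turn":[0,0,0]},{"xyz":[0,0,35],"turn":[0,0,0]},{"xyz":[0,0,25],"turn":[0,0,0]},{"xyz":[0,0,17],"turn":[0,0,0]},{"xyz":[0,0,10],"turn":[0,0,0]},{"xyz":[0,0,0],"turn":[0,0,0]},{"xyz":[0,0,0],"turn":[0,0,0]},{"xyz":[0,0,0],"turn":[0,0,0]},{"xyz":[0,0,0],"turn":[0,0,0]},{"xyz":[0,0,0],"turn":[0,0,0]}]' 0
python3 -m jog '[{"xyz":[0,0,0],"turn":[0,0,0]},{"xyz":[0,0,0],"turn":[0,0,0]},{"xyz":[0,0,0],"turn":[0,0,0]},{"xyz":[0,0,0],"turn":[0,0,0]},{"xyz":[0,0,0],"turn":[0,0,0]},{"xyz":[0,0,0],"turn":[0,0,0]},{"xyz":[0,0,0],"turn":[0,0,0]},{"xyz":[0,0,0],"turn":[0,0,0]},{"xyz":[0,0,0],"turn":[0,0,0]},{"xyz":[0,0,0],"turn":[0,0,0]}]' 1
```

```text
time_s: 40.3
ee_pos: [565.6, 19.8, 12.4]
tool_rot: [-180.0, 0.0, 180.0]
force: [0.6, -0.9, -0.5]
opening: 1.004
gripper_force: 0.0
time_s: 41.55
ee_pos: [565.9, 19.6, 13.0]
tool_rot: [-180.0, 0.1, 179.9]
force: [-1.6, -0.5, 8.2]
opening: 0.683
gripper_force: 62.7
```

```bash
python3 -m jog '[{"xyz":[0,0,-8],"turn":[0,0,0]},{"xyz":[0,0,-15],"turn":[0,0,0]},{"xyz":[0,0,-25],"turn":[0,0,0]},{"xyz":[0,0,-30],"turn":[0,0,0]},{"xyz":[0,0,-30],"turn":[0,0,0]},{"xyz":[0,0,-25],"turn":[0,0,0]},{"xyz":[0,0,-15],"turn":[0,0,0]},{"xyz":[0,0,-5],"turn":[0,0,0]},{"xyz":[0,0,0],"turn":[0,0,0]},{"xyz":[0,0,0],"turn":[0,0,0]}]' 1
python3 -m jog '[{"xyz":[12,-16,0],"turn":[0,0,0]},{"xyz":[22,-31,0],"turn":[0,0,0]},{"xyz":[28,-39,0],"turn":[0,0,0]},{"xyz":[28,-39,0],"turn":[0,0,0]},{"xyz":[22,-31,0],"turn":[0,0,0]},{"xyz":[16,-22,0],"turn":[0,0,0]},{"xyz":[9,-12,0],"turn":[0,0,0]},{"xyz":[0,0,30],"turn":[0,0,0]},{"xyz":[0,0,35],"turn":[0,0,0]},{"xyz":[0,0,25],"turn":[0,0,0]}]' 1
python3 - <<'E'
from h import *
p,d=bot.capture("side")
cv2.imwrite("pics/g11.png",cv2.resize(p[160:340,200:400],(600,540),interpolation=2)[:,:,::-1])
E
```

```text
time_s: 42.8
ee_pos: [565.0, 19.7, 164.2]
tool_rot: [-180.0, -0.1, 180.0]
force: [-1.0, -1.5, -0.2]
opening: 0.682
gripper_force: 64.4
time_s: 44.05
ee_pos: [427.8, -169.9, 73.9]
tool_rot: [180.0, -0.0, 180.0]
force: [1.3, 0.3, -1.5]
opening: 0.682
gripper_force: 64.4
```

View pics/g11.png

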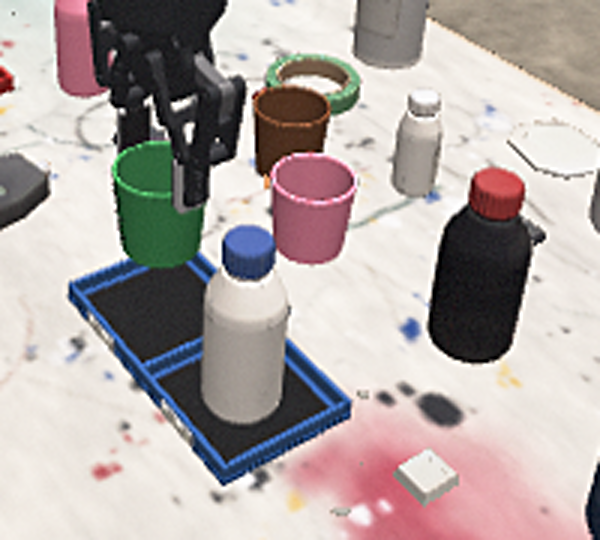

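The green cup hangs upright over the free blue compartment, so I lower it.

```bash
python3 -m jog '[{"xyz":[0,0,20],"turn":[0,0,0]},{"xyz":[0,0,17],"turn":[0,0,0]},{"xyz":[0,0,9],"turn":[0,0,0]},{"xyz":[0,0,5],"turn":[0,0,0]},{"xyz":[0,0,2],"turn":[0,0,0]},{"xyz":[0,0,1],"turn":[0,0,0]},{"xyz":[0,0,0],"turn":[0,0,0]},{"xyz":[0,0,0],"turn":[0,0,0]},{"xyz":[0,0,0],"turn":[0,0,0]},{"xyz":[0,0,0],"turn":[0,0,0]}]' 1
```

```text
time_s: 45.35
ee_pos: [428.4, -170.2, 21.2]
tool_rot: [-180.0, 0.0, 180.0]
force: [0.6, -0.1, -1.8]
opening: 0.678
gripper_force: 64.7
```

```bash
python3 -m jog '[{"xyz":[0,0,0.5],"turn":[0,0,0]},{"xyz":[0,0,0.5],"turn":[0,0,0]},{"xyz":[0,0,0.5],"turn":[0,0,0]},{"xyz":[0,0,0],"turn":[0,0,0]},{"xyz":[0,0,0],"turn":[0,0,0]},{"xyz":[0,0,0],"turn":[0,0,0]},{"xyz":[0,0,0],"turn":[0,0,0]},{"xyz":[0,0,0],"turn":[0,0,0]},{"xyz":[0,0,0],"turn":[0,0,0]},{"xyz":[0,0,0],"turn":[0,0,0]}]' 1
```

```text
time_s: 46.6
ee_pos: [428.4, -170.2, 19.7]
tool_rot: [-180.0, -0.0, 180.0]
force: [-0.7, -0.4, -0.8]
opening: 0.679
gripper_force: 64.7
```

Still free, so I go a little lower.

```bash
python3 -m jog '[{"xyz":[0,0,0.5],"turn":[0,0,0]},{"xyz":[0,0,0.5],"turn":[0,0,0]},{"xyz":[0,0,0.5],"turn":[0,0,0]},{"xyz":[0,0,0.5],"turn":[0,0,0]},{"xyz":[0,0,0.5],"turn":[0,0,0]},{"xyz":[0,0,0],"turn":[0,0,0]},{"xyz":[0,0,0],"turn":[0,0,0]},{"xyz":[0,0,0],"turn":[0,0,0]},{"xyz":[0,0,0],"turn":[0,0,0]},{"xyz":[0,0,0],"turn":[0,0,0]}]' 1
```

```text
time_s: 47.85
ee_pos: [428.3, -170.2, 17.2]
tool_rot: [-180.0, -0.0, 180.0]
force: [0.0, 0.7, -1.1]
opening: 0.68
gripper_force: 64.7
```

```bash
python3 -m jog '[{"xyz":[0,0,0.5],"turn":[0,0,0]},{"xyz":[0,0,0.3],"turn":[0,0,0]},{"xyz":[0,0,0],"turn":[0,0,0]},{"xyz":[0,0,0],"turn":[0,0,0]},{"xyz":[0,0,0],"turn":[0,0,0]},{"xyz":[0,0,0],"turn":[0,0,0]},{"xyz":[0,0,0],"turn":[0,0,0]},{"xyz":[0,0,0],"turn":[0,0,0]},{"xyz":[0,0,0],"turn":[0,0,0]},{"xyz":[0,0,0],"turn":[0,0,0]}]' 1
python3 -m jog '[{"xyz":[0,0,0],"turn":[0,0,0]},{"xyz":[0,0,0],"turn":[0,0,0]},{"xyz":[0,0,0],"turn":[0,0,0]},{"xyz":[0,0,0],"turn":[0,0,0]},{"xyz":[0,0,-12],"turn":[0,0,0]},{"xyz":[0,0,-25],"turn":[0,0,0]},{"xyz":[0,0,-35],"turn":[0,0,0]},{"xyz":[0,0,-40],"turn":[0,0,0]},{"xyz":[0,0,-40],"turn":[0,0,0]},{"xyz":[0,0,-30],"turn":[0,0,0]}]' 0.12
python3 -m jog '[{"xyz":[0,30,-20],"turn":[0,0,0]},{"xyz":[0,40,-20],"turn":[0,0,0]},{"xyz":[0,40,0],"turn":[0,0,0]},{"xyz":[0,30,0],"turn":[0,0,0]},{"xyz":[0,20,0],"turn":[0,0,0]},{"xyz":[0,0,0],"turn":[0,0,0]},{"xyz":[0,0,0],"turn":[0,0,0]},{"xyz":[0,0,0],"turn":[0,0,0]},{"xyz":[0,0,0],"turn":[0,0,0]},{"xyz":[0,0,0],"turn":[0,0,0]}]' 0.12
python3 - <<'E'
from h import *
p,d=bot.capture("side");A=cloud("side",d).reshape(-1,3)
for n,xy,z0,z1,r in(("green",(428,-170),25,55,30),("bottle",(428,-263),20,85,25.5),("tin",(426,194),15,55,29),("yellow",(424,287),60,105,25),("smallw",(680,-150),10,50,17.5),("dark",(588,-300),15,80,28.5)): print(n,circ(A,xy,z0,z1,42,r), np.nanpercentile(A[np.hypot(A[:,0]-xy[0],A[:,1]-xy[1])<35][:,2],98).round())
cv2.imwrite("pics/g12.png",cv2.resize(p[90:350,110:400],(640,574),interpolation=2)[:,:,::-1])
E
```

```text
time_s: 49.1
ee_pos: [428.7, -170.3, 17.0]
tool_rot: [-180.0, 0.0, 180.0]
force: [-0.8, 0.4, 7.8]
opening: 0.679
gripper_force: 65.6
time_s: 50.35
ee_pos: [428.5, -170.2, 201.1]
tool_rot: [-180.0, 0.1, 179.9]
force: [1.0, 1.1, -1.3]
opening: 0.879
gripper_force: 0.0
time_s: 51.6
ee_pos: [428.5, -10.5, 238.4]
tool_rot: [-180.0, -0.0, 179.9]
force: [1.0, -0.5, 0.3]
opening: 0.883
gripper_force: 0.0
green (array([ 428.7, -171.8]), 573, np.float64(2.4)) 66.0
bottle (array([ 428., -263.]), 737, np.float64(0.5)) 130.0
tin (array([425.9, 195.5]), 276, np.float64(1.1)) 64.0
yellow (array([425.4, 286.6]), 323, np.float64(1.4)) 110.0
smallw (array([ 678. , -154.2]), 214, np.float64(0.8)) 86.0
dark (array([ 590.8, -299.6]), 791, np.float64(0.6)) 129.0
```

View pics/g12.png

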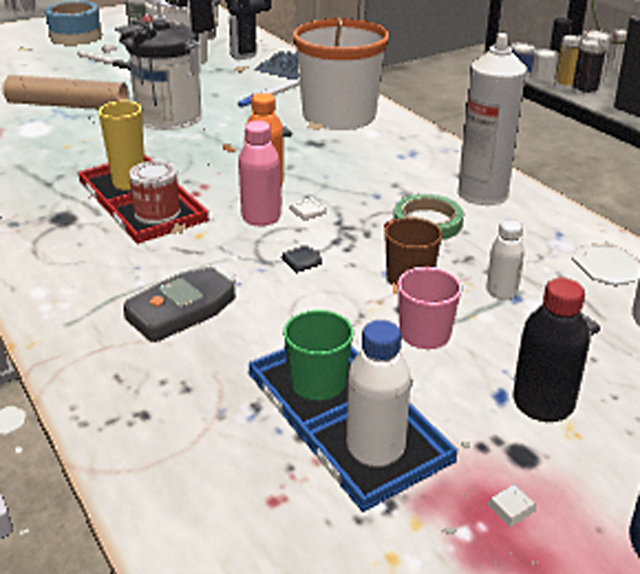

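All four pieces stand upright, each in its own compartment. The small white and dark bottles have not moved, and the robot touches nothing.

```bash
python3 -c "
from bench import bot
print(bot.hand_in())"
```

```text
the job is handed in; nothing more can be done
None
```

Both kits are made up and handed in at about 52 s: the red tray holds the red tin and yellow cup, the blue tray the blue-capped bottle and green cup, each upright in its own compartment, and the all-white and dark bottles stand where they were; the hand-in returned no verdict.

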